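# Hang the lopsided socket caddy on the spring scale

## Robot

A 7-joint arm with a two-finger parallel gripper is mounted at the origin on the work surface. World frame = base frame: x ahead of the robot, y to its left, z up, the work surface at z = 0. Lengths are in m, angles in rad, forces in N, time in s.
With the tool pointing down it reaches from about 0.425 to 0.925 m from the base axis. Payload 6.8 kg.
Tool frame: the origin (TCP) lies at the centre of the arm's flange, where the gripper is bolted on; the fingertips stand 182 mm ahead of it and the grasp point (between the pads) lies 163 mm ahead of it; z points along the fingers, y is the direction in which the jaws open and shut (so a half turn about z gives the same grasp; the last joint's range is limited). The gripper opens to 88 mm and grips with 3 to 60 N. Pads are 20 mm wide; open, the fingers measure 115 mm over their backs; the gripper's body (75 mm by 178 mm) begins 61 mm behind the grasp point.
Start: joints at [-1.436, 0.477, 0.022, 1.555, -0.011, 1.109, -0.083], TCP at [0.162, 0.655, 0.405] pointing down, gripper open.
Joint ranges: [-2.96, 2.96], [-0.34, 2.1], [-1.41, 1.46], [0.24, 2.44], [-1.37, 4.51], [0.17, 1.92], [-2.96, 2.96]. Speed limits (rad/s): [2.39, 2.39, 3.14, 3.14, 3.14, 3.14, 3.14].

## Interface

Orientations are given as a rotation vector (axis times angle).
In Python, from rig import r gives the robot as it stands.
- The arm moves only by the tool play_rows, never from a script. Its argument "commands" is text: rows parted by semicolons, each of 6 numbers parted by spaces: the shift along the world's x, y, z in cm, then the turn, a rotation vector about the world's x, y, z in degrees. In form: tx ty tz rx ry rz; .... A call has 1 to 5 rows; each row shifts and turns the pose as measured when the row begins; what a row does not reach is not made up. A row lasts 1/12 s, in which the tool goes at most 41.7 mm and 7.16 degrees, less where a joint would pass 70% of its speed; a pose out of reach is approached as far as the arm can. A call with a gripper value outside its range is refused whole. "claw" is the finger opening in cm, from 0 to 8.78, set as the call begins (left out, the last holds). The fingers move at their own pace and stop on an object; "grip_force" is the grip in N (left out, the last holds). Time passes only in rows, so rows that do not move let the fingers close. It gives the time, the measured TCP pose, the force and the opening at its end, in the units of the state.
- r.observe(): the state, without advancing time (a new reading comes with each control period).
- r.grab_frame(name): name is "scene" or "side" or "wrist"; returns the picture (420x560x3 uint8, red, green, blue); there is no depth.
- r.calibration(name): a dict with "fx", "fy", "cx", "cy" (pixels), "R" (3x3) and "t" (3): a world point X has camera coordinates R X + t. Camera axes: x right, y down, z forward; pixel columns grow to the right and rows downward; lengths in m; the calibration is good to about 2 mm. A picture is of the moment at which its call begins: read the wrist's pose just before it. calibration takes no time and is no camera call; for the wrist camera it gives the pose at the moment of the call.
- r.job_done(): hands the job in, once; it reports no verdict.
The state is a dict: "time": time; "qpos": joint angles; "joint_velocities": joint speeds; "joint_torque": joint torques, N m; "position": TCP position; "ee_rot": TCP orientation; "ft_force": force on the tool from outside, world axes, zero at the start; "torque": the same for the moment, N m; "gripper_width": finger opening in m.
Only numpy, scipy, OpenCV 4.12 (cv2) and the standard library are available. Lean on these libraries where they do the work, as an engineer would, in place of code of your own. Each camera call takes 0.05 s, during which the arm holds its last target. There are 200 camera calls.

## Task

Weigh the socket caddy: lift it by the yellow band on its handle, which marks its balance point, and hang the handle in the two yellow hooks of the spring scale with the band about midway between them. Lower it slowly, still holding on, until the scale carries the whole weight, and only then let go, so gently that the scale neither drops nor springs up; leave the caddy hanging level and still, and leave everything else on the bench alone.

Things in the scene. Friction and masses are not known exactly. Their poses are not given: they have to be found in the camera images.
- caddy_band (a point): Grasp here: middle of the yellow band (30 mm long) round the handle of the socket caddy, on the handle's axis, 125 mm above the tray's underside. The handle is a round bar 12 mm thick. The band is 45 mm from the handle's middle towards the heavy end; the caddy's balance point is right below it (within 2 mm), about 95 mm lower. Axes as the caddy's.
- caddy: Lopsided socket caddy: grey tray 80 (x) by 260 (y) by 40 mm, sockets fixed in a row along y, largest (61 mm tall) at the heavy +y end. The handle runs along y between end uprights (131 mm tall) at y = +-127 mm. Origin: centre of the underside, z up. Weighs 0.25 to 0.93 kg, different each time, not visible. May hang either way round.
- fork_seat (a point): Where the handle's axis lies when seated, midway between the scale's two yellow hooks; sinks with them; 260 mm above the bench unloaded. x: from the hooks' open side towards the column, y: hook to hook, z up. Hooks: 90-degree V notches 8 mm wide at y = +-34 mm, open upward, 36 mm across the top; their edges stand 11 mm above this point.
- scale: Spring scale, fixed. Origin on the bench below the hooks, axes as the seat's. Grey column 70 mm wide, 242 mm tall, at x = 111 to 167 mm; base 12 mm thick, x -80 to 170, y +-85 mm. From the column two level arms carry the hooks; they must pass between handle and tray: bring the caddy in from the open side (-x), handle above the notches, then lower.
- fork_cross (a point): Middle of the top of the steel cross piece (90 mm wide) from which the two hook arms start, x = 100 mm and 11 mm below the seat, moving with the hooks. The arms (9 mm thick, 8 mm wide, at y = +-34 mm) have their top 12 mm and underside 21 mm below the seat.
- fork (a joint): How far the scale's hooks have sunk (m): 0 unloaded, growing downward, stop at 0.110. Spring of 100 N/m, lightly damped: under the caddy alone it settles 24 to 92 mm down. Delicate: a load over 18 N or moving faster than 0.06 m/s up or down spoils it, and as the grip is loosened (below 15 N) and after, it must hardly move: under 0.035 m/s.

How it is judged:
On the way, in this order (a step that is already met when the one before it is completed fails the run):
1. the caddy is lifted clear of the bench by the fingers (height (world z) of caddy_band above 0.16 m and contact force between the fingers and caddy above 2 N), for 0.2 s.
2. the handle lies in the hooks and has pressed the scale down at least 15 mm while the fingers still hold it (value of joint fork above 0.015 m and contact force between caddy and scale above 1 N and contact force between the fingers and caddy above 2 N), for 0.2 s.
At the end, for the whole second after the job is handed in: The caddy hangs in the scale's two hooks: band within 6 mm of the seat across the handle and in height, within 20 mm of midway between the hooks, upright within 0.12 rad, the scale sunk at least 15 mm, the caddy at rest (below 0.05 m/s and 0.4 rad/s) and let go (x of caddy_band in the frame of fork_seat between -0.006 and 0.006 m and y of caddy_band in the frame of fork_seat between -0.02 and 0.02 m and z of caddy_band in the frame of fork_seat between -0.006 and 0.006 m and angle between caddy's own z axis and vertical below 0.12 rad and value of joint fork above 0.015 m and linear speed of caddy below 0.05 m/s and angular speed of caddy below 0.4 rad/s); the robot touches nothing.
It fails at once if the scale jolted: its hooks moved faster than 0.06 m/s (velocity of joint fork above 0.06 m/s or velocity of joint fork below -0.06 m/s).
It fails at once if the scale dropped or sprang up on release: with the grip loosened (under 15 N) and the hooks sunk over 15 mm they moved faster than 0.035 m/s (value of joint fork above 0.015 m and contact force between the fingers and caddy below 15 N and (velocity of joint fork above 0.035 m/s or velocity of joint fork below -0.035 m/s)).
It fails at once if more than 18 N between the caddy and the scale (contact force between caddy and scale above 18 N).
It fails at once if the caddy tipped over 0.5 rad (angle between caddy's own z axis and vertical above 0.5 rad).
It fails at once if something else on the bench was disturbed (moved over 30 mm) (distance of any of oil, mug, driver, bigsocket, smallsocket, can, spanner, screwbin from where it was at the start of the episode above 0.03 m).
It also fails if it takes over 72 s, if anything falls off the work surface, if the arm or the gripper's body presses on something with over 40 N, if the wrist force passes 120 N, or if a joint passes its speed limit or range.

## Working session

There is one attempt and no reset: what is moved stays moved. The work goes in short steps, Python scripts to look and compute and a tool call to move; the robot and the scene stay as the last step left them, time stands still between calls to the robot, and variables do not carry over. Pictures are saved under pics/ and viewed, about 8 in all and at most 12, crops included, and the job is handed in when it is done.

Besides the shell and the picture viewer there is one more tool, called after ">>>" by a JSON object that holds its "name" and its "arguments", one argument or row to a line. play_rows: Moves the arm, as the interface text tells. Its arguments: {"type":"object","properties":{"commands":{"type":"string"},"claw":{"type":"number"},"grip_force":{"type":"number"}},"required":["commands"]}

```bash
mkdir -p pics; ls
python3 - <<'E'
from rig import r
import cv2,numpy as np
s=r.observe();print({k:np.round(v,3).tolist() for k,v in s.items()})
for n in("scene","side"):
    im=r.grab_frame(n);cv2.imwrite(f"pics/{n}0.png",im[:,:,::-1])
    c=r.calibration(n);print(n,{k:np.round(v,3).tolist() for k,v in c.items()})
E
```

```text
pics
{'time': 0.0, 'qpos': [-1.436, 0.478, 0.022, 1.556, -0.012, 1.109, -0.083], 'joint_velocities': [-0.0, 0.001, -0.001, 0.001, 0.0, 0.0, -0.001], 'joint_torque': [0.001, -58.284, 1.535, -27.261, -0.054, 0.017, 0.0], 'position': [0.162, 0.655, 0.404], 'ee_rot': [-0.38, -3.118, 0.003], 'ft_force': [0.269, -0.087, 0.265], 'torque': [0.035, -0.05, 0.012], 'gripper_width': 0.088}
scene {'fx': 405.455, 'fy': 405.455, 'cx': 283.933, 'cy': 205.035, 'R': [[0.282, 0.959, -0.025], [0.552, -0.184, -0.813], [-0.784, 0.216, -0.582]], 't': [-0.21, -0.2, 1.481]}
side {'fx': 426.777, 'fy': 426.777, 'cx': 274.178, 'cy': 201.272, 'R': [[0.905, -0.426, 0.019], [-0.191, -0.446, -0.875], [0.381, 0.788, -0.485]], 't': [-0.585, 0.286, 0.769]}
```

View pics/scene0.png

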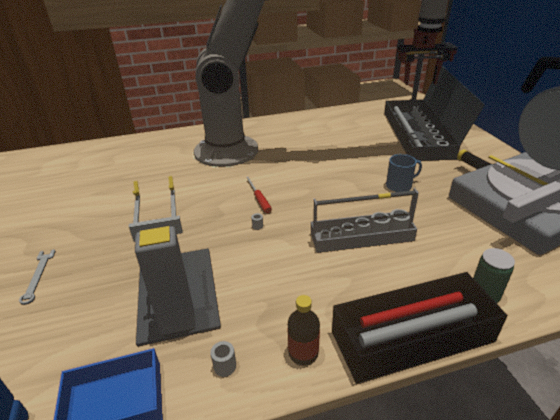

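View pics/side0.png

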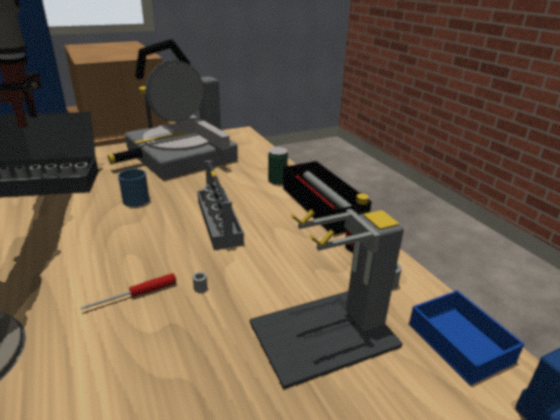

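Scene view: the caddy's handle runs from (314,203) to (415,193) with the band near (384,196). The hooks are at (136,186) and (171,182), with the column nearer the camera. Side view: the hooks are at (303,217) and (323,238), the band near (212,174).

```bash
cat > h.py <<'E'
import cv2,numpy as np
from rig import r
def ray(c,u,v):
    R=np.array(c["R"]);t=np.array(c["t"])
    d=R.T@np.array([(u-c["cx"])/c["fx"],(v-c["cy"])/c["fy"],1]);return -R.T@t,d/np.linalg.norm(d)
def onz(c,u,v,z):
    o,d=ray(c,u,v);return o+d*(z-o[2])/d[2]
def tri(c1,p1,c2,p2):
    A=[];b=[]
    o1,d1=ray(c1,*p1);o2,d2=ray(c2,*p2)
    s=np.linalg.lstsq(np.c_[d1,-d2],o2-o1,rcond=None)[0]
    a,b=o1+s[0]*d1,o2+s[1]*d2
    return (a+b)/2,np.linalg.norm(a-b)
def proj(c,X):
    p=np.array(c["R"])@X+np.array(c["t"]);return np.array([c["fx"]*p[0]/p[2]+c["cx"],c["fy"]*p[1]/p[2]+c["cy"]])
def yellow(im,lo=(20,130,90),hi=(34,255,255),amin=6):
    m=cv2.inRange(cv2.cvtColor(im,cv2.COLOR_RGB2HSV),lo,hi)
    n,l,s,c=cv2.connectedComponentsWithStats(m)
    return [(c[i].round(1).tolist(),s[i].tolist()) for i in range(1,n) if s[i][4]>=amin],m
E
python3 - <<'E'
from h import *
for n in("scene","side"):
    im=cv2.imread(f"pics/{n}0.png")[:,:,::-1].copy()
    c=r.calibration(n)
    for cc,s in yellow(im)[0]: print(n,cc,s,"z.125",onz(c,*cc,.125).round(3),"z.26",onz(c,*cc,.26).round(3))
im=cv2.imread("pics/scene0.png");im2=cv2.imread("pics/side0.png")
a=cv2.resize(im[165:255,120:200],None,fx=5,fy=5,interpolation=2);b=cv2.resize(im2[160:250,190:350],None,fx=2.5,fy=5,interpolation=2)
cv2.imwrite("pics/crop0.png",np.hstack([a,cv2.resize(im[180:270,300:420],(400,450))]))
c=r.calibration("scene")
print([onz(c,*p,.125).round(3) for p in((314,203),(415,193),(384,196))])
E
```

```text
scene [461.4, 152.3] [458, 149, 10, 8, 36] z.125 [0.475 0.616 0.125] z.26 [0.678 0.433 0.26 ]
scene [501.5, 161.7] [489, 155, 31, 16, 78] z.125 [0.556 0.685 0.125] z.26 [0.74  0.486 0.26 ]
scene [170.6, 182.2] [169, 176, 5, 13, 48] z.125 [ 0.369 -0.2    0.125] z.26 [ 0.597 -0.189  0.26 ]
scene [135.7, 187.2] [133, 181, 6, 13, 53] z.125 [ 0.365 -0.289  0.125] z.26 [ 0.594 -0.257  0.26 ]
scene [384.5, 195.2] [379, 193, 12, 6, 52] z.125 [0.602 0.304 0.125] z.26 [0.775 0.195 0.26 ]
scene [154.2, 235.6] [140, 226, 30, 20, 458] z.125 [ 0.585 -0.249  0.125] z.26 [ 0.762 -0.226  0.26 ]
scene [303.2, 302.8] [296, 295, 16, 17, 205] z.125 [0.865 0.004 0.125] z.26 [ 0.976 -0.034  0.26 ]
side [142.2, 87.6] [139, 85, 7, 6, 32] z.125 [0.592 1.324 0.125] z.26 [0.512 0.78  0.26 ]
side [140.1, 141.5] [135, 140, 12, 4, 19] z.125 [0.462 0.633 0.125] z.26 [0.417 0.272 0.26 ]
side [110.6, 156.4] [108, 153, 6, 8, 36] z.125 [0.36  0.543 0.125] z.26 [0.342 0.206 0.26 ]
side [213.0, 173.1] [211, 171, 5, 6, 24] z.125 [0.604 0.313 0.125] z.26 [0.521 0.037 0.26 ]
side [362.0, 196.3] [357, 193, 11, 7, 62] z.125 [0.907 0.036 0.125] z.26 [ 0.744 -0.167  0.26 ]
side [303.0, 216.7] [290, 210, 23, 13, 106] z.125 [0.721 0.007 0.125] z.26 [ 0.607 -0.188  0.26 ]
side [380.4, 219.1] [364, 210, 34, 19, 377] z.125 [ 0.881 -0.074  0.125] z.26 [ 0.724 -0.247  0.26 ]
side [322.3, 237.5] [309, 230, 24, 15, 130] z.125 [ 0.718 -0.086  0.125] z.26 [ 0.605 -0.256  0.26 ]
[array([0.579, 0.128, 0.125]), array([0.617, 0.38 , 0.125]), array([0.605, 0.301, 0.125])]
```

View pics/crop0.png

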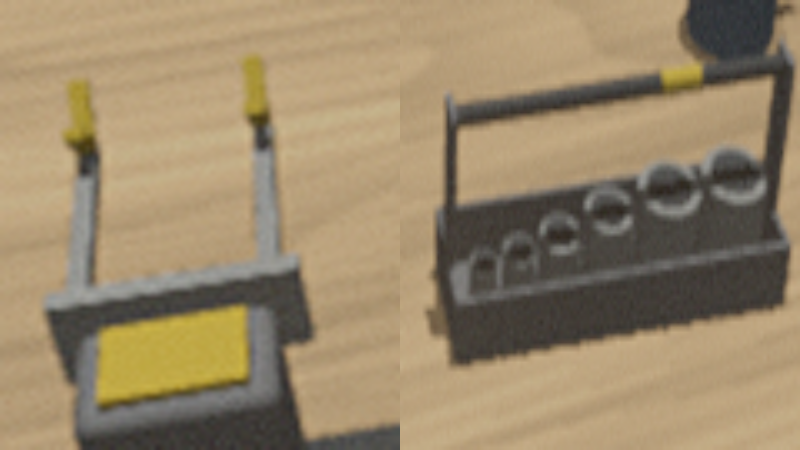

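Run:
```python
from h import *
from scipy.spatial.transform import Rotation as Ro
a,b=r.calibration("scene"),r.calibration("side")
for n,p,q in (("hookL",(170.6,182.2),(303,216.7)),("hookR",(135.7,187.2),(322.3,237.5)),("coltop",(154.2,235.6),(380.4,219.1)),("band",(384.5,195.2),(213,173.1)),("sawhandle",(461.4,152.3),(110.6,156.4)),("mug",(403,160),(133,172)),("sawtop",(543,75),(165,45)),("boxlidtop",(440,72),(92,115))):
    X,e=tri(a,p,b,q);print(n,X.round(4),round(e,4))
print(Ro.from_rotvec(r.observe()["ee_rot"]).as_matrix().round(3))
print([onz(a,*p,0).round(2) for p in ((385,103),(420,155),(480,105),(460,155))])
c=r.calibration("wrist");R=np.array(c["R"]);print("wristcam in world",(-R.T@c["t"]).round(3),R.round(2))
```

```text
hookL [ 0.6049 -0.1898  0.2631] 0.0031
hookR [ 0.6022 -0.2574  0.2633] 0.0036
coltop [ 0.7418 -0.2285  0.245 ] 0.001
band [0.6023 0.3048 0.127 ] 0.0039
sawhandle [0.3697 0.7111 0.0563] 0.0021
mug [0.4102 0.4711 0.0938] 0.0035
sawtop [0.5885 0.6888 0.3913] 0.0334
boxlidtop [0.3274 0.5947 0.2775] 0.0729
[[-0.971  0.24  -0.   ]
 [ 0.24   0.971 -0.002]
 [-0.    -0.002 -1.   ]]
[array([-0.21,  0.75, -0.  ]), array([0.26, 0.64, 0.  ]), array([-0.05,  1.13,  0.  ]), array([0.3 , 0.77, 0.  ])]
wristcam in world [0.099 0.671 0.385] [[ 0.24  0.97 -0.  ]
 [ 0.94 -0.23  0.24]
 [ 0.23 -0.06 -0.97]]
```

>>> {"name": "play_rows", "arguments": {
  "commands": "0.5 -0.5 2 0 0 -6; 1 -1 2 0 0 -6; 2 -2 2 0 0 -6; 3 -2.5 1 0 0 -6; 3 -2.5 0 0 0 -6",
  "claw": 8.78
}}

```text
time: 0.52
position: [0.2492, 0.5717, 0.4707]
ee_rot: [-1.174, -2.904, 0.015]
ft_force: [0.2, 0.4, 0.3]
gripper_width: 0.0879
```

>>> {"name": "play_rows", "arguments": {
  "commands": "3 -2.4 0 0 0 -6; 3 -2.4 0 0 0 -6; 3 -2.4 0 0 0 -6; 3 -2.4 0 0 0 -6; 3 -2.4 0 0 0 -6"
}}

```text
time: 0.93
position: [0.4035, 0.4449, 0.4711]
ee_rot: [-1.913, -2.476, 0.009]
ft_force: [0.3, 0.7, 0.2]
gripper_width: 0.0879
```

>>> {"name": "play_rows", "arguments": {
  "commands": "3 -2.4 0 0 0 -6; 3 -2.4 0 0 0 -6; 3 -2.4 0 0 0 -6; 2 -2 0 0 0 -3; 0 0 0 0 0 0"
}}

```text
time: 1.35
position: [0.5233, 0.3391, 0.4704]
ee_rot: [-2.372, -2.046, 0.008]
ft_force: [0.2, -0.1, 0.7]
gripper_width: 0.0881
```

>>> {"name": "play_rows", "arguments": {
  "commands": "3.5 -1.4 0 0 0 0; 3.5 -1.5 -1 0 0 0; 1 -0.5 -3 0 0 0; 0 0 -2 0 0 0; 0 0 0 0 0 0"
}}

```text
time: 1.77
position: [0.6045, 0.3032, 0.408]
ee_rot: [-2.372, -2.045, 0.007]
ft_force: [-0.7, -0.4, 0.1]
gripper_width: 0.0878
```

Run:
```python
from h import *
s=r.observe();c=r.calibration("wrist");im=r.grab_frame("wrist");cv2.imwrite("pics/w1.png",im[:,:,::-1])
print(s["position"].round(4),s["ee_rot"].round(3),s["qpos"].round(2))
for cc,st in yellow(im)[0]: print(cc,st,onz(c,*cc,.125).round(4))
print("proj band",proj(c,np.array([.602,.305,.125])))
```

```text
[0.6045 0.3032 0.408 ] [-2.372 -2.045  0.007] [-0.87  0.51  0.46  1.57 -0.25  1.13 -0.5 ]
[284.0, 221.1] [276, 203, 16, 37, 542] [0.6026 0.3011 0.125 ]
[79.3, 310.5] [65, 285, 41, 67, 707] [0.4079 0.2455 0.125 ]
[490.1, 317.2] [475, 285, 26, 67, 634] [0.7722 0.1866 0.125 ]
[468.2, 290.8] [465, 287, 8, 8, 21] [0.7533 0.2153 0.125 ]
[472.0, 286.8] [470, 286, 4, 3, 6] [0.7566 0.2187 0.125 ]
[471.6, 297.2] [470, 294, 4, 6, 13] [0.7561 0.2087 0.125 ]
[463.7, 297.8] [462, 296, 4, 4, 6] [0.7493 0.2091 0.125 ]
[489.6, 321.6] [488, 319, 5, 5, 16] [0.7718 0.1822 0.125 ]
[83.3, 340.8] [81, 336, 5, 10, 27] [0.4024 0.2149 0.125 ]
[89.3, 338.7] [89, 336, 2, 7, 10] [0.4086 0.2163 0.125 ]
[476.2, 339.2] [475, 336, 3, 8, 12] [0.7598 0.1658 0.125 ]
[422.6, 377.9] [405, 375, 37, 7, 123] [0.7097 0.1311 0.125 ]
[284.8, 379.4] [280, 377, 10, 5, 21] [0.5807 0.1476 0.125 ]
[300.5, 379.6] [298, 377, 6, 5, 10] [0.5954 0.1453 0.125 ]
[313.7, 378.7] [312, 378, 4, 3, 6] [0.608  0.1446 0.125 ]
[377.8, 378.5] [376, 378, 4, 3, 6] [0.6679 0.1364 0.125 ]
[259.6, 380.4] [257, 380, 6, 2, 7] [0.5569 0.1499 0.125 ]
proj band [282.59607805 216.72415714]
```

View pics/w1.png

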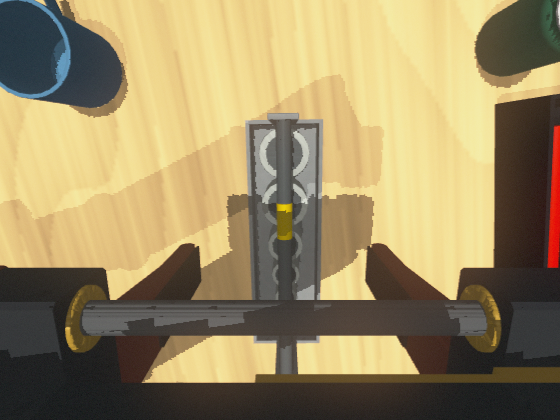

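The band is at (285,221), centred between the fingers, with the handle vertical in the picture, so the yaw is aligned. It measures (0.6025, 0.302), which agrees with the other views. Next I descend.

>>> {"name": "play_rows", "arguments": {
  "commands": "-0.1 0 -3 0 0 0; -0.1 0 -3 0 0 0; 0 0 -3 0 0 0; 0 0 -2 0 0 0; 0 0 0 0 0 0"
}}

```text
time: 2.23
position: [0.6012, 0.3085, 0.304]
ee_rot: [-2.363, -2.053, -0.012]
ft_force: [-0.3, -1.0, 0.3]
gripper_width: 0.0879
```

Run:
```python
from h import *
s=r.observe();c=r.calibration("wrist");im=r.grab_frame("wrist")
print(s["position"].round(4),s["ee_rot"].round(4))
for cc,st in yellow(im,amin=200)[0]: print(cc,st,onz(c,*cc,.125).round(4),onz(c,*cc,.130).round(4))
```

```text
[0.6012 0.3085 0.304 ] [-2.363  -2.0533 -0.0115]
[288.3, 277.9] [276, 255, 25, 45, 1016] [0.6029 0.3034 0.125 ] [0.6032 0.3056 0.13  ]
[78.6, 312.5] [65, 285, 41, 67, 608] [0.4872 0.2991 0.125 ] [0.491  0.3015 0.13  ]
[488.8, 316.4] [463, 286, 38, 66, 730] [0.7079 0.266  0.125 ] [0.7049 0.2694 0.13  ]
```

>>> {"name": "play_rows", "arguments": {
  "commands": "0.1 -0.4 -0.8 0 0 0; 0.1 -0.2 -0.5 0 0 0; 0 0 -0.3 0 0 0; 0 0 0 0 0 0"
}}

```text
time: 2.62
position: [0.6052, 0.3046, 0.296]
ee_rot: [-2.36, -2.057, -0.03]
ft_force: [-0.2, -0.8, -0.2]
gripper_width: 0.088
```

```bash
cat > d.py <<'E'
import sys
from h import *
from scipy.spatial.transform import Rotation as Ro
# usage: d.py gx gy gz yaw  -> shift (cm) of the grasp point, turn (deg) of the tool
def delta(gx,gy,gz,yaw):
    s=r.observe();R=Ro.from_rotvec(s["ee_rot"])
    y=np.array([np.cos(yaw),np.sin(yaw),0]);z=np.array([0,0,-1.]);T=Ro.from_matrix(np.c_[np.cross(y,z),y,z])
    g=s["position"]+.163*R.as_matrix()[:,2]
    print("t",s["time"].round(2),"grasp",g.round(4),"q",s["qpos"].round(2))
    print("shift tcp cm",((np.array([gx,gy,gz+.163])-s["position"])*100).round(2),"turn deg",np.degrees((T*R.inv()).as_rotvec()).round(2),"F",s["ft_force"].round(2))
delta(*map(float,sys.argv[1:]))
E
python3 d.py .6025 .3025 .125 -.15
```

```text
Traceback (most recent call last):
  File "d.py", line 11, in <module>
    delta(*map(float,sys.argv[1:]))
    ~~~~~^^^^^^^^^^^^^^^^^^^^^^^^^^
  File "d.py", line 9, in delta
    print("t",s["time"].round(2),"grasp",g.round(4),"q",s["qpos"].round(2))
              ^^^^^^^^^^^^^^^
AttributeError: 'float' object has no attribute 'round'
```

```bash
sed -i 's/s\["time"\].round(2)/round(s["time"],2)/' d.py; python3 d.py .6025 .3025 .125 -.15
```

```text
t 2.62 grasp [0.6064 0.3079 0.133 ] q [-0.84  0.62  0.41  1.67 -0.32  0.91 -0.44]
shift tcp cm [-0.27 -0.21 -0.8 ] turn deg [-1.16  0.45 -0.75] F [-0.22 -0.76 -0.17]
```

>>> {"name": "play_rows", "arguments": {
  "commands": "-0.3 -0.2 -0.5 -1.2 0.5 -0.7; 0 0 -0.3 0 0 0; 0 0 0 0 0 0"
}}

```text
time: 2.87
position: [0.6027, 0.3024, 0.2897]
ee_rot: [2.382, 2.046, 0.001]
ft_force: [0.5, -0.1, -0.2]
gripper_width: 0.0878
```

```bash
python3 d.py .6025 .3025 .125 -.15
```

```text
t 2.87 grasp [0.6029 0.3023 0.1267] q [-0.85  0.63  0.42  1.67 -0.31  0.91 -0.46]
shift tcp cm [-0.02  0.01 -0.17] turn deg [0.05 0.07 0.06] F [ 0.52 -0.08 -0.2 ]
```

```bash
cat > f.py <<'E'
import sys
from h import *
from scipy.spatial.transform import Rotation as Ro
n=int(sys.argv[1]);F=[];g=[];z=[]
for i in range(n):
    s=r.observe();F.append(np.r_[s["ft_force"],s["torque"]]);g.append(s["position"]+.163*Ro.from_rotvec(s["ee_rot"]).as_matrix()[:,2])
    r.grab_frame("side")
print("t",round(s["time"],2),"F,M",np.mean(F,0).round(3),"sd",np.std(F,0).round(2),"grasp",np.mean(g,0).round(4),"rot",s["ee_rot"].round(4),"w",s["gripper_width"])
E
python3 f.py 10
```

```text
t 3.32 F,M [ 0.267  0.093 -0.336 -0.081  0.068 -0.003] sd [0.44 0.3  0.28 0.04 0.02 0.03] grasp [0.603  0.3024 0.1269] rot [2.3818e+00 2.0468e+00 1.3000e-03] w 0.08752737826631035
```

>>> {"name": "play_rows", "arguments": {
  "commands": "0 0 0 0 0 0; 0 0 0 0 0 0; 0 0 0 0 0 0; 0 0 0 0 0 0; 0 0 0 0 0 0",
  "claw": 0,
  "grip_force": 40
}}

```text
time: 3.78
position: [0.6029, 0.3023, 0.2899]
ee_rot: [2.382, 2.047, 0.001]
ft_force: [0.6, -0.1, -0.5]
gripper_width: 0.0584
```

>>> {"name": "play_rows", "arguments": {
  "commands": "0 0 0 0 0 0; 0 0 0 0 0 0; 0 0 0 0 0 0; 0 0 0 0 0 0; 0 0 0 0 0 0"
}}

```text
time: 4.2
position: [0.6029, 0.3023, 0.2899]
ee_rot: [2.382, 2.047, 0.001]
ft_force: [-0.5, -0.5, 1.0]
gripper_width: 0.0246
```

```bash
python3 d.py .6025 .3025 .125 -.15
```

```text
t 4.2 grasp [0.6031 0.3023 0.1269] q [-0.85  0.62  0.42  1.67 -0.31  0.91 -0.46]
shift tcp cm [-0.04  0.02 -0.19] turn deg [0.02 0.08 0.06] F [-0.47 -0.49  1.04]
```

>>> {"name": "play_rows", "arguments": {
  "commands": "0 0 0 0 0 0; 0 0 0 0 0 0; 0 0 0 0 0 0; 0 0 0 0 0 0; 0 0 0 0 0 0"
}}

```text
time: 4.62
position: [0.6027, 0.3024, 0.2898]
ee_rot: [2.381, 2.048, 0.001]
ft_force: [-1.1, -0.3, 1.1]
gripper_width: 0.0109
```

```bash
python3 f.py 4
```

```text
t 4.77 F,M [-0.613  0.091  0.111 -0.095  0.077  0.108] sd [0.34 0.42 0.59 0.02 0.02 0.03] grasp [0.6028 0.3024 0.1268] rot [2.3815e+00 2.0476e+00 6.0000e-04] w 0.010941129349224128
```

>>> {"name": "play_rows", "arguments": {
  "commands": "0 0 0.5 0 0 0; 0 0 1 0 0 0; 0 0 1 0 0 0; 0 0 1 0 0 0; 0 0 1 0 0 0"
}}

```text
time: 5.23
position: [0.5998, 0.3015, 0.3325]
ee_rot: [-2.382, -2.047, 0.019]
ft_force: [0.0, -1.2, -6.4]
gripper_width: 0.011
```

>>> {"name": "play_rows", "arguments": {
  "commands": "0 0 1 0 0 0; 0 0 0.5 0 0 0; 0 0 0 0 0 0; 0 0 0 0 0 0; 0 0 0 0 0 0"
}}

```text
time: 5.65
position: [0.6005, 0.3014, 0.3538]
ee_rot: [-2.383, -2.047, 0.009]
ft_force: [-0.5, -0.4, -6.6]
gripper_width: 0.0112
```

```bash
python3 f.py 8;python3 d.py .6025 .3025 .29 -.15
python3 - <<'E'
from h import *
a=r.grab_frame("scene")[100:300,250:450];b=r.grab_frame("side")[80:280,120:320]
cv2.imwrite("pics/l.png",cv2.resize(np.hstack([a,b]),(800,400))[:,:,::-1])
E
```

```text
t 6.0 F,M [-9.600e-02  1.300e-01 -6.769e+00 -8.000e-02  5.700e-02  2.000e-03] sd [0.31 0.5  0.28 0.03 0.03 0.03] grasp [0.5995 0.3008 0.1903] rot [-2.3826 -2.0467  0.0106] w 0.010654872859366709
t 6.05 grasp [0.5996 0.3008 0.1903] q [-0.87  0.55  0.45  1.63 -0.27  1.02 -0.48]
shift tcp cm [0.2  0.11 9.97] turn deg [ 0.22 -0.3   0.08] F [ 0.34  1.03 -5.49]
```

View pics/l.png

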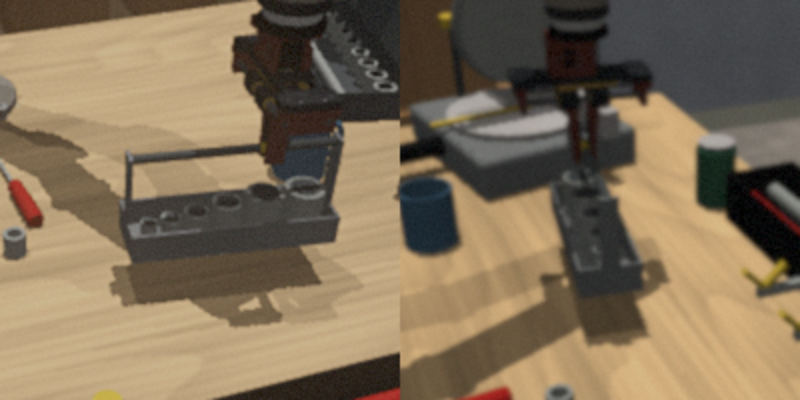

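The caddy hangs level from the band (moments unchanged), W≈6.4 N. Next: raise, retreat in x and travel.

>>> {"name": "play_rows", "arguments": {
  "commands": "-0.5 0 1 0 0 0; -1 -0.5 2 0 0 0.5; -1 -1 2 0 0 0.5; -1 -1.5 2 0 0 0.5; -1 -2 2 0 0 0.5"
}}

```text
time: 6.57
position: [0.5518, 0.2548, 0.4426]
ee_rot: [-2.338, -2.095, 0.022]
ft_force: [-0.1, 0.0, -5.9]
gripper_width: 0.0108
```

>>> {"name": "play_rows", "arguments": {
  "commands": "-1 -2 1 0 0 0.5; -1 -2 0.5 0 0 0.5; -1 -2 0 0 0 0.5; -1 -2 0 0 0 0.5; -1 -2 0 0 0 0.5"
}}

```text
time: 6.98
position: [0.4986, 0.1497, 0.4683]
ee_rot: [-2.289, -2.15, -0.001]
ft_force: [0.4, 0.1, -6.8]
gripper_width: 0.0108
```

>>> {"name": "play_rows", "arguments": {
  "commands": "-0.5 -2 0 0 0 0.5; -0.5 -2 0 0 0 0.5; 0 -2 0 0 0 0.5; 0 -2 0 0 0 0; 0 -2 0 0 0 0"
}}

```text
time: 7.4
position: [0.483, 0.0419, 0.4728]
ee_rot: [-2.257, -2.177, -0.01]
ft_force: [-0.2, 0.2, -6.0]
gripper_width: 0.0111
```

```bash
python3 d.py .48 -.2236 .29 -.038
```

```text
t 7.4 grasp [0.4832 0.0433 0.3098] q [-0.76  0.09  0.6   1.94 -0.06  1.13 -0.18]
shift tcp cm [ -0.3  -26.55  -1.98] turn deg [-0.49  0.06 -0.11] F [-0.23  0.22 -6.  ]
```

>>> {"name": "play_rows", "arguments": {
  "commands": "0 -2.5 -0.1 0 0 0; 0 -2.5 -0.1 0 0 0; 0 -2.5 -0.2 0 0 0; 0 -2.5 -0.2 0 0 0; 0 -2.5 -0.2 0 0 0"
}}

```text
time: 7.82
position: [0.4794, -0.0904, 0.4694]
ee_rot: [-2.257, -2.176, -0.026]
ft_force: [0.5, -0.0, -6.9]
gripper_width: 0.011
```

>>> {"name": "play_rows", "arguments": {
  "commands": "0 -2.5 -0.2 0 0 0; 0 -2.5 -0.2 0 0 0; 0 -2 -0.2 0 0 0; 0 -1.5 -0.2 0 0 0; 0 -0.5 0 0 0 0"
}}

```text
time: 8.23
position: [0.4742, -0.1916, 0.4656]
ee_rot: [-2.269, -2.167, -0.036]
ft_force: [0.2, -1.5, -6.1]
gripper_width: 0.0109
```

>>> {"name": "play_rows", "arguments": {
  "commands": "0 0 0 0 0 0; 0 0 0 0 0 0; 0 0 0 0 0 0"
}}

```text
time: 8.48
position: [0.4731, -0.1922, 0.467]
ee_rot: [-2.273, -2.163, -0.039]
ft_force: [0.0, 0.2, -7.1]
gripper_width: 0.0111
```

```bash
python3 d.py .48 -.2236 .29 -.038
python3 - <<'E'
from h import *
a=r.grab_frame("scene")[90:290,80:360];b=r.grab_frame("side")[120:320,200:440]
c=r.grab_frame("wrist");cv2.imwrite("pics/w2.png",c[:,:,::-1])
im=np.hstack([cv2.resize(a,(440,330)),cv2.resize(b,(360,330))])
cv2.imwrite("pics/m.png",im[:,:,::-1])
E
```

```text
t 8.48 grasp [ 0.4756 -0.189   0.304 ] q [-0.42  0.16  0.79  1.91 -0.16  1.12  0.38]
shift tcp cm [ 0.69 -3.14 -1.4 ] turn deg [-1.14  0.89  0.64] F [ 0.04  0.16 -7.05]
```

View pics/m.png

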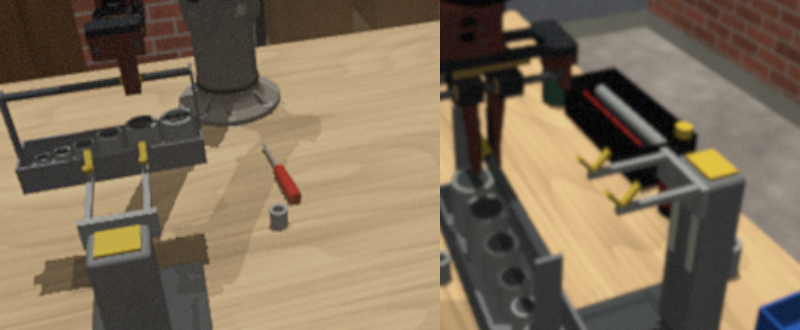

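View pics/w2.png

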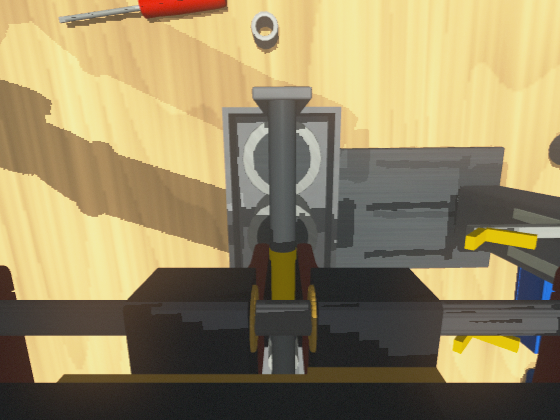

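>>> {"name": "play_rows", "arguments": {
  "commands": "0.2 -0.8 -0.4 -0.4 0.3 0.2; 0.3 -1 -0.5 -0.4 0.3 0.2; 0.2 -1 -0.5 -0.4 0.3 0.2; 0 -0.4 0 0 0 0; 0 0 0 0 0 0"
}}

```text
time: 9.05
position: [0.4824, -0.2197, 0.4524]
ee_rot: [-2.251, -2.19, -0.001]
ft_force: [-0.1, 0.8, -6.3]
gripper_width: 0.011
```

```bash
python3 d.py .6035 -.2236 .288 -.038;python3 f.py 8
```

```text
t 9.05 grasp [ 0.4823 -0.2196  0.2894] q [-0.35  0.23  0.79  1.88 -0.19  1.1   0.48]
shift tcp cm [12.11 -0.39 -0.14] turn deg [-0.06 -0.02 -0.6 ] F [-0.12  0.79 -6.29]
t 9.4 F,M [ 0.23   0.248 -6.826 -0.061  0.053 -0.012] sd [0.41 0.59 0.44 0.03 0.03 0.02] grasp [ 0.4823 -0.2189  0.2895] rot [-2.2501 -2.191  -0.0023] w 0.011165185278939152
```

>>> {"name": "play_rows", "arguments": {
  "commands": "1 -0.1 0 0 0 -0.2; 1.5 -0.1 0 0 0 -0.2; 1.5 -0.1 0 0 0 -0.2; 1 0 0 0 0 0; 0 0 0 0 0 0"
}}

```text
time: 9.87
position: [0.5363, -0.2216, 0.4529]
ee_rot: [-2.261, -2.18, -0.007]
ft_force: [0.5, 1.3, -6.3]
gripper_width: 0.0109
```

```bash
python3 d.py .6035 -.2236 .288 -.038
```

```text
t 9.87 grasp [ 0.5367 -0.221   0.2899] q [-0.31  0.34  0.77  1.77 -0.26  1.14  0.51]
shift tcp cm [ 6.72 -0.2  -0.19] turn deg [-0.2   0.16 -0.09] F [ 0.52  1.29 -6.3 ]
```

>>> {"name": "play_rows", "arguments": {
  "commands": "1 0 0 0 0 0; 1.5 -0.1 -0.1 0 0 0; 1.5 -0.1 0 -0.1 0.1 0; 1.5 0 0 0 0 0; 0.8 0 0 0 0 0"
}}

```text
time: 10.28
position: [0.6003, -0.2236, 0.4505]
ee_rot: [-2.258, -2.176, 0.002]
ft_force: [0.5, -0.0, -6.9]
gripper_width: 0.0108
```

>>> {"name": "play_rows", "arguments": {
  "commands": "0 0 0 0 0 0; 0 0 0 0 0 0; 0 0 0 0 0 0"
}}

```text
time: 10.53
position: [0.6009, -0.223, 0.4493]
ee_rot: [-2.256, -2.177, 0.005]
ft_force: [0.3, -0.4, -5.9]
gripper_width: 0.0113
```

```bash
python3 d.py .6035 -.2236 .288 -.038; python3 f.py 10
python3 - <<'E'
from h import *
a=r.grab_frame("scene")[120:280,80:240];b=r.grab_frame("side")[120:280,210:370]
cv2.imwrite("pics/n.png",np.hstack([cv2.resize(a,(400,400)),cv2.resize(b,(400,400))])[:,:,::-1])
E
```

```text
t 10.53 grasp [ 0.5998 -0.2226  0.2863] q [-0.26  0.46  0.74  1.62 -0.33  1.19  0.51]
shift tcp cm [ 0.26 -0.06  0.17] turn deg [-0.15 -0.39 -0.14] F [ 0.3  -0.37 -5.91]
t 10.98 F,M [ 9.100e-02 -2.810e-01 -6.693e+00 -7.900e-02  5.000e-02 -5.000e-03] sd [0.55 0.53 0.46 0.03 0.03 0.03] grasp [ 0.5999 -0.2227  0.2866] rot [-2.2565 -2.1776  0.0035] w 0.011242428912928128
```

View pics/n.png

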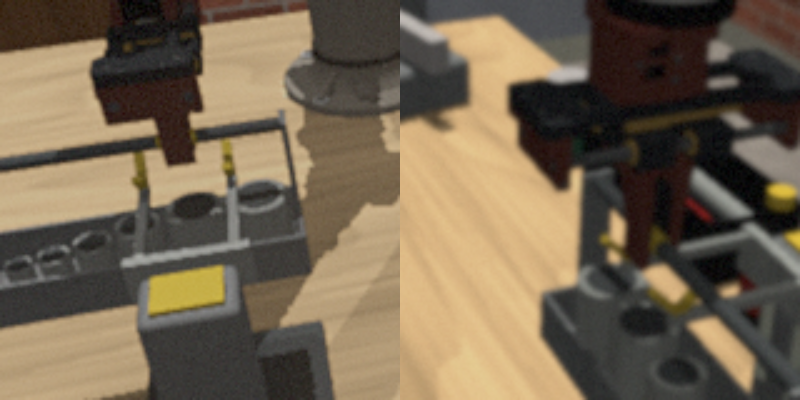

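>>> {"name": "play_rows", "arguments": {
  "commands": "0.2 0 -0.3 0 -0.2 0; 0.2 0 -0.3 0 -0.2 0; 0.1 0 -0.3 0 0 0; 0 0 -0.3 0 0 0; 0 0 0 0 0 0"
}}

```text
time: 11.55
position: [0.6071, -0.2228, 0.436]
ee_rot: [-2.26, -2.182, -0.005]
ft_force: [-0.3, 0.5, -7.0]
gripper_width: 0.0107
```

```bash
python3 d.py .6035 -.2236 .262 -.038; python3 f.py 4
```

```text
t 11.55 grasp [ 0.6074 -0.2224  0.2731] q [-0.25  0.48  0.73  1.63 -0.35  1.16  0.52]
shift tcp cm [-0.36 -0.08 -1.1 ] turn deg [-0.15  0.1  -0.16] F [-0.28  0.5  -7.  ]
t 11.7 F,M [-2.470e-01  3.000e-02 -6.505e+00 -7.000e-02  7.800e-02  4.000e-03] sd [0.78 0.52 0.79 0.02 0.03 0.02] grasp [ 0.6075 -0.2225  0.2735] rot [2.2601 2.1816 0.0057] w 0.011207463174522878
```

>>> {"name": "play_rows", "arguments": {
  "commands": "-0.2 0 -0.2 0 0 0; -0.1 0 -0.2 0 0 0; 0 0 -0.2 0 0 0; 0 0 -0.1 0 0 0; 0 0 0 0 0 0"
}}

```text
time: 12.17
position: [0.6036, -0.2234, 0.43]
ee_rot: [2.26, 2.181, 0.007]
ft_force: [-0.2, -0.5, -6.8]
gripper_width: 0.0109
```

```bash
python3 d.py .6035 -.2236 .262 -.038; python3 f.py 8
```

```text
t 12.17 grasp [ 0.6042 -0.223   0.267 ] q [-0.25  0.48  0.73  1.64 -0.35  1.15  0.53]
shift tcp cm [-0.01 -0.02 -0.5 ] turn deg [-0.12  0.23 -0.13] F [-0.25 -0.49 -6.77]
t 12.52 F,M [-1.000e-03 -1.450e-01 -6.971e+00 -5.500e-02  7.300e-02  0.000e+00] sd [0.25 0.4  0.5  0.03 0.01 0.05] grasp [ 0.6044 -0.2231  0.2673] rot [2.2592 2.1803 0.0072] w 0.011141065330461544
```

>>> {"name": "play_rows", "arguments": {
  "commands": "0 0 -0.1 0 0.1 0; 0 0 -0.2 0 0.1 0; 0 0 -0.2 0 0 0; 0 0 -0.2 0 0 0; 0 0 -0.2 0 0 0"
}}

```text
time: 12.98
position: [0.6039, -0.2235, 0.4211]
ee_rot: [2.261, 2.182, 0.004]
ft_force: [0.2, -0.5, -6.2]
gripper_width: 0.0109
```

```bash
python3 d.py .6035 -.2236 .195 -.038; python3 f.py 6
```

```text
t 12.98 grasp [ 0.6041 -0.2233  0.2581] q [-0.25  0.49  0.72  1.65 -0.35  1.13  0.53]
shift tcp cm [-0.04 -0.01 -6.31] turn deg [-0.09  0.09 -0.14] F [ 0.17 -0.48 -6.17]
t 13.23 F,M [-0.584  0.273 -5.946 -0.038  0.177 -0.016] sd [0.51 0.9  0.33 0.07 0.06 0.02] grasp [ 0.604  -0.2232  0.258 ] rot [-2.2602 -2.1813 -0.0034] w 0.011228222577759996
```

>>> {"name": "play_rows", "arguments": {
  "commands": "-0.1 0 0 0 0 0; -0.1 0 -0.1 0 0 0; 0 0 -0.2 0 0 0; 0 0 -0.2 0 0 0; 0 0 0 0 0 0"
}}

```text
time: 13.7
position: [0.6025, -0.2235, 0.4171]
ee_rot: [2.258, 2.18, 0.007]
ft_force: [1.0, -0.2, -7.1]
gripper_width: 0.011
```

```bash
python3 d.py .6035 -.2236 .195 -.038; python3 f.py 6
```

```text
t 13.7 grasp [ 0.6034 -0.2234  0.2541] q [-0.25  0.49  0.72  1.66 -0.36  1.12  0.54]
shift tcp cm [ 0.1  -0.01 -5.91] turn deg [-0.05  0.31 -0.16] F [ 0.98 -0.24 -7.12]
t 13.95 F,M [ 0.585 -0.276 -5.671 -0.017 -0.028 -0.01 ] sd [0.29 0.52 0.76 0.04 0.02 0.02] grasp [ 0.6034 -0.2234  0.2543] rot [2.2579 2.1798 0.0072] w 0.010757700199575258
```

>>> {"name": "play_rows", "arguments": {
  "commands": "0.05 0 -0.15 0 0.1 0; 0 0 -0.2 0 0.1 0; 0 0 -0.25 0 0 0; 0 0 -0.25 0 0 0; 0 0 -0.25 0 0 0"
}}

```text
time: 14.42
position: [0.6031, -0.2236, 0.4062]
ee_rot: [2.259, 2.181, 0.004]
ft_force: [-0.5, -0.1, -4.2]
gripper_width: 0.0111
```

>>> {"name": "play_rows", "arguments": {
  "commands": "0 0 -0.25 0 0 0; 0 0 -0.2 0 0 0; 0 0 -0.1 0 0 0; 0 0 0 0 0 0"
}}

```text
time: 14.75
position: [0.6031, -0.2237, 0.3996]
ee_rot: [2.26, 2.181, 0.003]
ft_force: [-0.4, -0.0, -3.5]
gripper_width: 0.011
```

```bash
python3 d.py .6037 -.2236 .195 -.038; python3 f.py 8
```

```text
t 14.75 grasp [ 0.6035 -0.2235  0.2366] q [-0.24  0.51  0.71  1.68 -0.37  1.09  0.54]
shift tcp cm [ 0.06  0.01 -4.16] turn deg [-0.05  0.12 -0.15] F [-0.44 -0.05 -3.47]
t 15.1 F,M [-0.569  0.405 -3.925  0.029  0.15  -0.053] sd [0.4  0.6  0.31 0.03 0.02 0.04] grasp [ 0.6035 -0.2235  0.2368] rot [2.2596 2.1812 0.0038] w 0.010919470362614567
```

>>> {"name": "play_rows", "arguments": {
  "commands": "-0.03 0 -0.15 0 0 0; 0 0 -0.2 0 0 0; 0 0 -0.25 0 0 0; 0 0 -0.25 0 0 0; 0 0 -0.25 0 0 0"
}}

```text
time: 15.57
position: [0.6029, -0.2237, 0.3888]
ee_rot: [2.259, 2.181, 0.005]
ft_force: [-0.7, 0.8, -3.3]
gripper_width: 0.0111
```

>>> {"name": "play_rows", "arguments": {
  "commands": "0 0 -0.25 0 0 0; 0 0 -0.25 0 0 0; 0 0 -0.25 0 0 0; 0 0 -0.2 0 0 0; 0 0 -0.1 0 0 0"
}}

```text
time: 15.98
position: [0.603, -0.2237, 0.377]
ee_rot: [2.259, 2.181, 0.005]
ft_force: [-0.2, 1.0, -1.4]
gripper_width: 0.0108
```

```bash
python3 d.py .6037 -.2236 .195 -.038; python3 f.py 8
```

```text
t 15.98 grasp [ 0.6035 -0.2236  0.214 ] q [-0.23  0.53  0.7   1.7  -0.39  1.05  0.56]
shift tcp cm [ 0.07  0.01 -1.9 ] turn deg [-0.07  0.2  -0.15] F [-0.15  0.96 -1.43]
t 16.33 F,M [-0.63   1.293 -1.613  0.109  0.261 -0.06 ] sd [0.72 0.37 0.31 0.03 0.04 0.03] grasp [ 0.6036 -0.2236  0.2142] rot [2.259  2.1806 0.0056] w 0.011186136502874663
```

Run:
```python
from h import *
A=np.mean([r.grab_frame("scene").astype(float) for _ in range(4)],0).astype(np.uint8);B=np.mean([r.grab_frame("side").astype(float) for _ in range(4)],0).astype(np.uint8)
cv2.imwrite("pics/sA.png",A[:,:,::-1]);cv2.imwrite("pics/sB.png",B[:,:,::-1])
a=A[175:275,70:210];b=B[195:295,270:370]
im=np.hstack([cv2.resize(a,(448,400),interpolation=2),cv2.resize(b,(352,400),interpolation=2)])
cv2.imwrite("pics/p.png",im[:,:,::-1])
for n in "scene","side":
    c=r.calibration(n);S=np.array([.6037,-.2236,.2142]);yw=-.038
    for y in(-172,-34,0,34,82): print(n,y,proj(c,S+np.array([-np.sin(yw),np.cos(yw),0])*y/1000).round(1))
```

```text
scene -172 [ 68.6 219.6]
scene -34 [140.8 208.1]
scene 0 [157.8 205.4]
scene 34 [174.7 202.8]
scene 82 [198.  199.1]
side -172 [367.7 319.4]
side -34 [319.5 261.9]
side 0 [309.9 250.5]
side 34 [301.  239.9]
side 82 [289.4 226.2]
```

View pics/p.png

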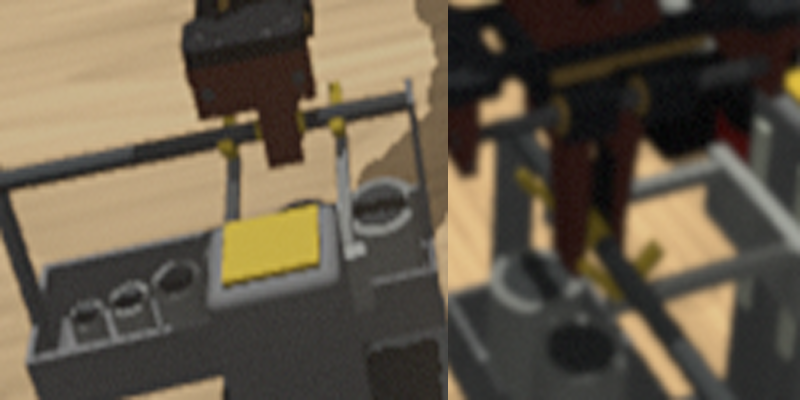

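Handle lies in both hooks and is level: its ends are at scene (72,220) and (197,199), where a level handle is predicted to within 1 px. I continue down while relieving the side forces.

>>> {"name": "play_rows", "arguments": {
  "commands": "-0.05 0.05 -0.1 0 0 0; 0 0.03 -0.15 0 0 0; 0 0 -0.2 0 0 0; 0 0 -0.2 0 0 0; 0 0 -0.2 0 0 0"
}}

```text
time: 17.2
position: [0.6026, -0.2235, 0.3689]
ee_rot: [2.258, 2.179, 0.006]
ft_force: [-0.7, 0.9, -1.0]
gripper_width: 0.011
```

>>> {"name": "play_rows", "arguments": {
  "commands": "0 0 -0.15 0 0 0; 0 0 -0.1 0 0 0; 0 0 0 0 0 0; 0 0 0 0 0 0"
}}

```text
time: 17.53
position: [0.6027, -0.2235, 0.3656]
ee_rot: [2.258, 2.179, 0.006]
ft_force: [-1.2, 0.3, -0.5]
gripper_width: 0.0111
```

```bash
python3 d.py .6037 -.2236 .195 -.038; python3 f.py 12
```

```text
t 17.53 grasp [ 0.6036 -0.2235  0.2026] q [-0.23  0.54  0.69  1.71 -0.4   1.03  0.57]
shift tcp cm [ 0.1  -0.01 -0.76] turn deg [ 0.01  0.31 -0.13] F [-1.23  0.3  -0.51]
t 18.08 F,M [-1.043  0.58  -0.51   0.084  0.265 -0.076] sd [0.6  0.55 0.61 0.04 0.03 0.04] grasp [ 0.6036 -0.2235  0.2027] rot [2.258  2.1786 0.0059] w 0.011034050407846855
```

>>> {"name": "play_rows", "arguments": {
  "commands": "-0.08 0.05 -0.1 0 0 0; -0.05 0.05 -0.1 0 0 0; 0 0 -0.1 0 0 0; 0 0 0 0 0 0; 0 0 0 0 0 0"
}}

```text
time: 18.55
position: [0.6021, -0.2231, 0.3632]
ee_rot: [2.255, 2.176, 0.008]
ft_force: [-0.4, -0.5, -0.4]
gripper_width: 0.011
```

```bash
python3 f.py 12
```

```text
t 19.1 F,M [-0.042 -0.101 -0.4   -0.055  0.089 -0.07 ] sd [0.21 0.62 0.53 0.03 0.03 0.03] grasp [ 0.6035 -0.2235  0.2003] rot [2.2553 2.1756 0.0076] w 0.01071584696565234
```

>>> {"name": "play_rows", "arguments": {
  "commands": "0 0 -0.1 0 0 -0.2; 0 0 -0.08 0 0 -0.1; 0 0 0 0 0 0; 0 0 0 0 0 0; 0 0 0 0 0 0"
}}

```text
time: 19.57
position: [0.6021, -0.223, 0.3613]
ee_rot: [2.261, 2.17, 0.007]
ft_force: [0.2, 0.1, 0.6]
gripper_width: 0.0112
```

```bash
python3 f.py 16
```

```text
t 20.32 F,M [-0.24  -0.095 -0.113 -0.078  0.08  -0.009] sd [0.36 0.28 0.3  0.03 0.02 0.03] grasp [ 0.6035 -0.2235  0.1983] rot [2.2611 2.1696 0.0073] w 0.010925486380216506
```

Forces and moments match the free-hand baseline (Fz −0.11 N). Now I ease the grip in steps.

>>> {"name": "play_rows", "arguments": {
  "commands": "0 0 0 0 0 0; 0 0 0 0 0 0; 0 0 0 0 0 0",
  "grip_force": 20
}}

```text
time: 20.62
position: [0.6021, -0.2231, 0.3613]
ee_rot: [2.261, 2.169, 0.007]
ft_force: [-0.0, -0.8, -0.1]
gripper_width: 0.011
```

>>> {"name": "play_rows", "arguments": {
  "commands": "0 0 0 0 0 0; 0 0 0 0 0 0; 0 0 0 0 0 0; 0 0 0 0 0 0",
  "grip_force": 10
}}

```text
time: 20.95
position: [0.6021, -0.223, 0.3613]
ee_rot: [2.261, 2.169, 0.007]
ft_force: [-0.9, 0.9, 0.7]
gripper_width: 0.0118
```

>>> {"name": "play_rows", "arguments": {
  "commands": "0 0 0 0 0 0; 0 0 0 0 0 0; 0 0 0 0 0 0; 0 0 0 0 0 0",
  "grip_force": 3
}}

```text
time: 21.28
position: [0.6021, -0.223, 0.3613]
ee_rot: [2.261, 2.17, 0.007]
ft_force: [0.7, -0.7, -0.6]
gripper_width: 0.0119
```

```bash
python3 f.py 12
```

```text
t 21.83 F,M [ 0.107  0.03  -0.369 -0.079  0.094  0.011] sd [0.31 0.58 0.46 0.03 0.03 0.03] grasp [ 0.6035 -0.2235  0.1983] rot [2.2608 2.1698 0.0072] w 0.011807406777185205
```

>>> {"name": "play_rows", "arguments": {
  "commands": "0 0 0 0 0 0; 0 0 0 0 0 0; 0 0 0 0 0 0; 0 0 0 0 0 0; 0 0 0 0 0 0",
  "claw": 1.6
}}

```text
time: 22.3
position: [0.6022, -0.2231, 0.3615]
ee_rot: [2.261, 2.169, 0.008]
ft_force: [0.6, 0.2, -0.1]
gripper_width: 0.0162
```

>>> {"name": "play_rows", "arguments": {
  "commands": "0 0 0 0 0 0; 0 0 0 0 0 0; 0 0 0 0 0 0; 0 0 0 0 0 0; 0 0 0 0 0 0",
  "claw": 4
}}

```text
time: 22.72
position: [0.6023, -0.2231, 0.3615]
ee_rot: [2.261, 2.169, 0.008]
ft_force: [0.1, -0.4, 0.3]
gripper_width: 0.0399
```

```bash
python3 f.py 10
python3 - <<'E'
from h import *
a=r.grab_frame("scene")[175:275,70:210];b=r.grab_frame("side")[195:295,270:370]
im=np.hstack([cv2.resize(a,(448,400),interpolation=2),cv2.resize(b,(352,400),interpolation=2)])
cv2.imwrite("pics/q.png",im[:,:,::-1])
E
```

```text
t 23.17 F,M [-0.083 -0.103 -0.026 -0.07   0.084  0.005] sd [0.57 0.42 0.36 0.02 0.02 0.02] grasp [ 0.6038 -0.2235  0.1985] rot [2.2607 2.1693 0.0079] w 0.040033374150812595
```

View pics/q.png

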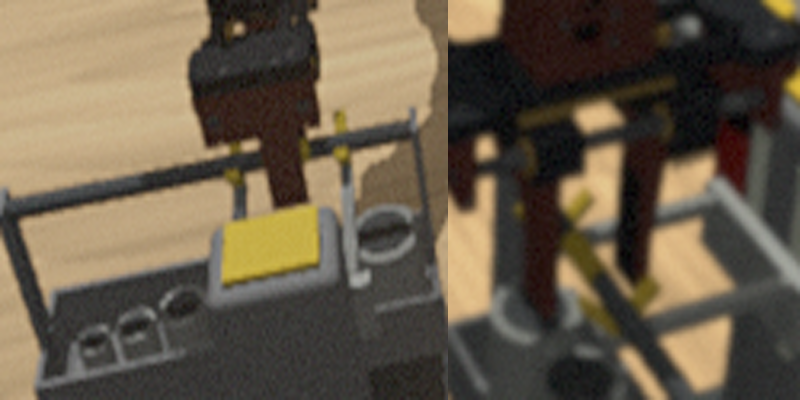

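Released: the caddy hangs in both hooks and the handle is clear between the open fingers. I retreat straight up.

>>> {"name": "play_rows", "arguments": {
  "commands": "0 0 0.4 0 0 0; 0 0 0.8 0 0 0; 0 0 1 0 0 0; 0 0 1 0 0 0; 0 0 1 0 0 0"
}}

```text
time: 23.73
position: [0.6017, -0.2228, 0.4056]
ee_rot: [2.263, 2.171, 0.005]
ft_force: [0.2, -0.3, 0.0]
gripper_width: 0.0399
```

>>> {"name": "play_rows", "arguments": {
  "commands": "0 0 1.5 0 0 0; 0 0 2 0 0 0; 0 0 2 0 0 0; 0 0 2 0 0 0; 0 0 2 0 0 0"
}}

```text
time: 24.15
position: [0.6005, -0.2228, 0.5086]
ee_rot: [2.264, 2.17, 0.005]
ft_force: [0.0, -0.8, 0.7]
gripper_width: 0.04
```

>>> {"name": "play_rows", "arguments": {
  "commands": "0 0 1 0 0 0; 0 0 0 0 0 0; 0 0 0 0 0 0; 0 0 0 0 0 0; 0 0 0 0 0 0"
}}

```text
time: 24.57
position: [0.6, -0.224, 0.5252]
ee_rot: [2.259, 2.164, 0.013]
ft_force: [-0.1, 0.3, -0.7]
gripper_width: 0.0398
```

Run:
```python
from h import *
s=r.observe();print(s["time"],s["position"].round(4),s["ft_force"].round(2))
a=r.calibration("scene");b=r.calibration("side")
for k in range(6):
    A=r.grab_frame("scene");B=r.grab_frame("side")
    if k in(0,5):
        for n,c,im in(("scene",a,A),("side",b,B)):
            print(n,[(p,st[2:]) for p,st in yellow(im)[0] if (120<p[0]<200 and 170<p[1]<245 if n=="scene" else 285<p[0]<345 and 200<p[1]<300)])
cv2.imwrite("pics/e.png",np.hstack([cv2.resize(A[160:280,60:228],(448,320),interpolation=2),cv2.resize(B[180:320,260:400],(352,320),interpolation=2)])[:,:,::-1])
```

```text
24.5667 [ 0.6    -0.224   0.5252] [-0.05  0.26 -0.69]
scene [([176.0, 205.0], [3, 5, 15]), ([142.8, 209.8], [4, 5, 17]), ([159.1, 212.9], [15, 7, 73]), ([176.5, 213.0], [6, 3, 16]), ([142.2, 218.6], [5, 4, 14]), ([154.1, 235.9], [30, 19, 445])]
side [([306.8, 245.7], [7, 8, 32]), ([293.0, 249.3], [9, 9, 31]), ([307.9, 257.9], [13, 13, 80]), ([325.6, 267.8], [8, 8, 35]), ([310.2, 271.3], [6, 4, 14])]
scene [([176.0, 205.0], [3, 5, 15]), ([142.8, 209.8], [4, 5, 17]), ([159.0, 213.0], [15, 7, 75]), ([176.1, 212.9], [5, 3, 14]), ([142.3, 218.5], [5, 4, 13]), ([154.2, 235.9], [30, 19, 447])]
side [([306.8, 245.7], [7, 8, 32]), ([293.0, 249.1], [9, 9, 30]), ([307.6, 257.7], [12, 13, 78]), ([325.6, 267.8], [8, 9, 36]), ([310.2, 271.1], [6, 5, 15])]
```

View pics/e.png

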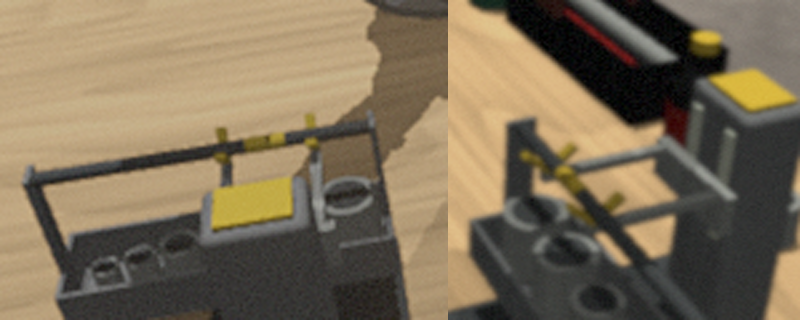

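The band is at scene (159,213), midway between the hooks (142.5 and 176). The handle is level, and the blobs moved by 0.3 px at most over 0.5 s, so the caddy is still and the gripper is clear.

Run:
```python
from h import *
print(tri(r.calibration("scene"),(159,213),r.calibration("side"),(307.7,257.8)))
r.job_done()
```

```text
(array([ 0.60291933, -0.22319708,  0.19671312]), np.float64(0.005093951707401797))
the job is handed in; nothing more can be done
```

I lifted the caddy by its yellow band and hung it in both hooks of the scale. With the fingers still gripping, I lowered it until the scale carried the whole weight. Then I eased the grip from 40 N to 3 N, opened the fingers and backed straight up. The job was handed in at about 25 s, and no verdict is reported.

**Last checks:**
- **Band position:** it measured (0.603, −0.223, 0.197), midway between the hooks. The seat had been measured at (0.6035, −0.2236), so it lies within about 1 mm in plan. The two camera rays missed each other by 5 mm.
- **Sink:** about 63 to 65 mm, against a weight of about 6.7 N.
- **Level and still:** the handle looked level, and the yellow marks moved by 0.3 px at most over 0.5 s.
- **Release:** vertical force just before opening averaged −0.1 to −0.4 N (sensor noise about 0.4 N per reading) and about 0 N after. I could not measure the hooks' speed directly.

**What disagreed:**
- **First contact:** forces while lowering put it about 3.6 mm higher than the geometry predicted, possibly because the handle slipped slightly in the pads. I went by the force readings to decide when to release.
- **Force zero:** the sensor's zero was uncertain by about 0.2 N.

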